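Tip a furniture leg into its cradle and flip the hold-down over it

TASK

Without gripping or lifting anything, push over the square wooden leg that stands in the channel of the cradle so that it lies in the channel with its tenon towards the notched end stop, and push it along from its foot until its shoulder is fully home against the stop. Then, with the fingers, flip the open steel hold-down strap over and push it down until its pad rests flat on the leg. Leave everything else on the bench undisturbed and finish clear of everything.

Things in the scene. Friction and masses are not known exactly. Their poses are not given: they have to be found in the camera images.
- leg: Leg to tip: pale wood, square prism 44 x 44 x 130 mm with a tenon 20 mm in diameter, 20 mm long on top, about 0.2 kg. Starts upright in the channel, tenon up. Origin at the centre of the foot's end face, z axis from foot to tenon. Pushed near its top towards the stop it tips about its front bottom edge, lies with its foot end where that edge stood, and must still slide 30 to 70 mm to the stop.
- leg_tenon (a point): The centre of the end face of the leg's tenon, 150 mm from the foot along the leg's axis.
- cradle: Fixed cradle on the bench: dark wooden base 18 mm thick, its x from -90 to 110, its y from -160 to 160 mm, turned up to 0.45 rad. Origin on the underside on the channel's centre line, z up. The channel runs along y: floor 18 mm up, 50 mm wide between two strips 12 mm thick, 14 mm high, from y = -150 to 115 mm, open at the -y end. A lying leg's upper face is 62 mm above the bench.
- stop (a point): Middle of the end stop's face at the channel floor, 18 mm above the bench, at the cradle's x = 0, y = 115 mm. The stop is two wooden cheeks, 20 mm thick along y and 40 mm high, with an open-topped notch 29 mm wide between them: the leg's square shoulder meets the cheeks and its tenon lies in the notch. The leg is home when its foot end is at the cradle's y = -15 mm.
- strap (a joint): Hinge angle of the steel hold-down strap: 0 = level across the channel, pad just touching a lying leg; grows as it opens; pi/2 = upright; starts at 1.75 to 1.95, leaning away from the channel over the cradle's -x side; stop at 2.0. With no leg under it, it goes to -0.25. Stiff hinge (0.12 N m): it stays at whatever angle it is left, so it has to be pushed the whole way down.
- strap_hinge (a point): Centre of the strap's hinge pin, fixed on the cradle at its x = -52, y = 60 mm, 71 mm above the bench. The pin runs along the cradle's y axis, on two steel posts 12 mm thick (y = 34 to 46 and 74 to 86 mm), 80 mm high.
- strap_end (a point): Centre of the strap's free end, 105 mm from the pin. The strap is a flat steel bar 24 mm wide (along the cradle's y) and 10 mm thick, centred on the line from the pin to this point, with a 4 mm rubber pad on the face that looks down when shut. Swung shut it reaches across the channel to the cradle's x = +53 mm.
- spare_leg: Bystander: a second leg of the same make, standing on the bench itself beyond the cradle, not in the channel. Origin at the centre of its foot.
- dowel1: Bystander: dowel stub 24 mm in diameter and 35 mm high, standing on the cradle's base board beside the channel on its +x side. Origin under its centre.
- dowel2: Bystander: second dowel stub of the same size on the same side. Origin under its centre.
- offcut: Bystander: brown wooden offcut 50 x 90 x 22 mm flat on the bench at the cradle's -x side. Origin under its centre.
- glue: Bystander: glue bottle 60 mm in diameter, 150 mm high, on the bench to the right. Origin under its centre.
- mallet: Bystander: hammer lying on the bench to the left. Origin near its middle.
- driver: Bystander: screwdriver lying on the bench to the right. Origin near its middle.
- tin: Bystander: empty open steel tin 80 mm in diameter, 100 mm high, on the bench at the back left. Origin under its centre.
There are look-alikes about, which are no part of the job. Leave any black or turquoise look-alike of the leg alone.

How it is judged:
On the way:
1. the leg lies in the channel, home against the end stop, while the strap is still open (angle between leg's own z axis and vertical between 1.5 and 1.64 rad and y of leg in the frame of cradle between -0.02 and -0.011 m and y of leg_tenon in the frame of cradle above 0.12 m and x of leg in the frame of cradle between -0.006 and 0.006 m and z of leg in the frame of cradle between 0.034 and 0.046 m and value of joint strap above 1 rad), for 0.2 s.
At the end, for the whole second after the job is handed in: The leg lies flat in the channel (within 0.07 rad), tenon in the notch, its shoulder within about 5 mm of the stop, at rest, and the strap lies on it within 0.07 rad of level (angle between leg's own z axis and vertical between 1.5 and 1.64 rad and y of leg in the frame of cradle between -0.02 and -0.011 m and y of leg_tenon in the frame of cradle above 0.12 m and x of leg in the frame of cradle between -0.006 and 0.006 m and z of leg in the frame of cradle between 0.034 and 0.046 m and value of joint strap between -0.07 and 0.07 rad and linear speed of leg below 0.01 m/s); the robot touches nothing.
It fails at once if the leg is lifted: its foot rises more than 40 mm above the channel floor (height (world z) of leg above 0.058 m).
It fails at once if a bystander is pushed more than 15 mm (distance of any of spare_leg, offcut, dowel1, dowel2, glue, mallet, driver, tin from where it was at the start of the episode above 0.015 m).
It also fails if it takes over 58 s, if anything falls off the work surface, if the arm or the gripper's body presses on something with over 40 N, if the wrist force passes 120 N, or if a joint passes its speed limit or range.

ROBOT

A 6-joint arm with a two-finger parallel gripper is mounted at the origin on the work surface. World frame = base frame: x ahead of the robot, y to its left, z up, the work surface at z = 0. Lengths are in m, angles in rad, forces in N, time in s.
With the tool pointing down it reaches from about 0.325 to 0.775 m from the base axis. Payload 5.5 kg.
Tool frame: the origin (TCP) lies on the front face of the gripper's body, between the roots of the fingers; the fingertips stand 80 mm ahead of it and the grasp point (between the pads) lies 61 mm ahead of it; z points along the fingers, y is the direction in which the jaws open and shut (so a half turn about z gives the same grasp; the last joint's range is limited). The gripper opens to 88 mm and grips with 3 to 60 N. Pads are 20 mm wide; open, the fingers measure 115 mm over their backs; the gripper's body (75 mm by 178 mm) begins 61 mm behind the grasp point.
Start: joints at [-1.381, 0.091, 1.231, -0, 1.82, -0.057], TCP at [0.147, -0.582, 0.303] pointing down, gripper open.
Joint ranges: [-2.87, 2.87], [-0.86, 2.18], [0.17, 2.46], [-1.51, 4.65], [0.06, 2.69], [-2.65, 2.65]. Speed limits (rad/s): [2.57, 2.57, 3.01, 3.14, 3.14, 3.14].

INTERFACE

Orientations are given as [roll, pitch, yaw] about the fixed x, y, z axes, in that order (R = Rz(yaw) Ry(pitch) Rx(roll)).
In Python, from plant import read_state, viewer, ctrl gives the robot as it stands. The module is installed in compiled form; this text tells all that it offers.
- The arm moves only by the shell command python3 -m jog 'ROWS'. ROWS is JSON, one flat list of numbers, 5 for each row, row after row: the finger opening in cm, from 0 to 8.78, then the shift along the tool's x, y, z in cm, then the turn about the tool's z in rad. A call has 1 to 20 rows; each row is the pose to reach, as a shift and turn from the pose commanded when the call began, along the tool's axes at that moment; what a row does not reach only later rows make up. A row lasts 1/10 s, in which the tool goes at most 50 mm and 8.59 degrees, less where a joint would pass 70% of its speed; a pose out of reach is approached as far as the arm can. A call with a gripper value outside its range is refused whole. The fingers move at their own pace and stop on an object; the grip force is fixed at half the most. Time passes only in rows, so rows that repeat a pose let the fingers close. It gives the time, the measured TCP pose, the force and the opening at its end, in the units of the state.
- read_state(): the state, without advancing time (a new reading comes with each control period).
- viewer.grab_frame(name): name is "scene" or "top" or "wrist"; returns a dict with "pixels" (400x640x3 uint8, red, green, blue), "fx", "fy", "cx", "cy" (pixels), "world_to_cam" (4x4, takes a point from world to camera coordinates). Camera axes: x right, y down, z forward; pixel columns grow to the right and rows downward; lengths in m; the calibration is good to about 2 mm. The wrist camera is an equidistant fisheye: a pixel r from the principal point sees the ray r / f radians off the axis. A picture is of the moment at which its call begins. There is no depth.
- ctrl.sign_off(): hands the job in, once; it reports no verdict.
The state is a dict: "clock": time; "joints": joint angles; "qvel": joint speeds; "effort": joint torques, N m; "ee_pos": TCP position; "ee_rot": TCP orientation; "ft_force": force on the tool from outside, world axes, zero at the start; "torque": the same for the moment, N m; "gripper_width": finger opening in m.
Only numpy, scipy, OpenCV 4.12 (cv2) and the standard library are available. Lean on these libraries where they do the work, as an engineer would, in place of code of your own. Each camera call takes 0.05 s, during which the arm holds its last target. There are 200 camera calls.

## Working session

There is one attempt and no reset: what is moved stays moved. The work goes in short steps, Python scripts to look and compute and a shell command to move; the robot and the scene stay as the last step left them, time stands still between calls to the robot, and variables do not carry over. Pictures are saved under pics/ and viewed, about 8 in all and at most 12, crops included, and the job is handed in when it is done.

```bash
mkdir -p pics
cat > h.py <<'E'
import numpy as np,cv2
from plant import read_state,viewer,ctrl
def grab(n):
    f=viewer.grab_frame(n); np.savez('%s.npz'%n,**{k:np.array(v) for k,v in f.items()}); return f
def load(n): return dict(np.load('%s.npz'%n))
def save(f,p,crop=None,s=1):
    im=np.array(f['pixels'])[:,:,::-1]
    if crop: im=im[crop[1]:crop[3],crop[0]:crop[2]]
    cv2.imwrite('pics/'+p,cv2.resize(im,None,fx=s,fy=s,interpolation=cv2.INTER_CUBIC))
def ray(f,u,v):
    T=np.array(f['world_to_cam']);R=T[:3,:3];o=-R.T@T[:3,3]
    return o,R.T@np.array([(u-f['cx'])/f['fx'],(v-f['cy'])/f['fy'],1])
def onz(f,u,v,z):
    o,d=ray(f,u,v);return o+d*(z-o[2])/d[2]
def proj(f,p):
    T=np.array(f['world_to_cam']);c=T[:3,:3]@np.array(p)+T[:3,3]
    return np.array([f['fx']*c[0]/c[2]+f['cx'],f['fy']*c[1]/c[2]+f['cy']])
E
python3 - <<'E'
from h import *
for n in('top','scene'):
    f=grab(n);save(f,n+'1.png',s=1.25);print(n,ray(f,f['cx'],f['cy']),f['fx'])
print(read_state())
E
```

```text
top (array([0.3219077 , 0.03162389, 1.41726695]), array([ 0.20924183,  0.00936776, -0.97781905])) 372.1660849427795
scene (array([1.09016865, 0.7708305 , 1.11537067]), array([-0.36307654, -0.55017845, -0.75198344])) 468.05534183607494
{'clock': 0.1, 'joints': array([-1.38071636e+00,  9.17795948e-02,  1.23176252e+00, -7.42933013e-06,
        1.81980389e+00, -5.67053328e-02]), 'qvel': array([ 0.00040914, -0.00183829, -0.00223232,  0.00079334,  0.00057978,
        0.00160333]), 'effort': array([ 2.18243302e-03, -4.47859883e+01, -4.07569993e+01,  7.00032106e-02,
        2.84534285e-02, -1.18380140e-04]), 'ee_pos': array([ 0.14654173, -0.58169699,  0.30162387]), 'ee_rot': array([-3.13984171e+00, -9.21794686e-05,  2.46783391e-01]), 'ft_force': array([ 0.35776536,  0.12758142, -0.56932569]), 'torque': array([ 0.01916551, -0.00382888,  0.00466241]), 'gripper_width': 0.0878903283644442}
```

View pics/top1.png

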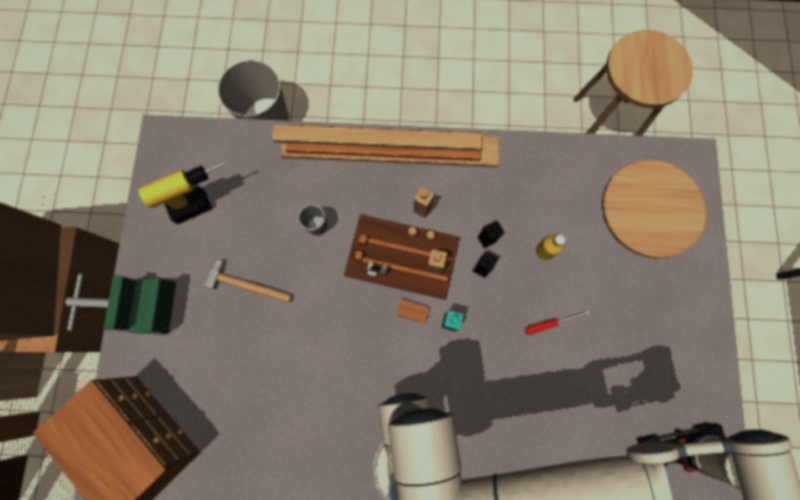

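View pics/scene1.png

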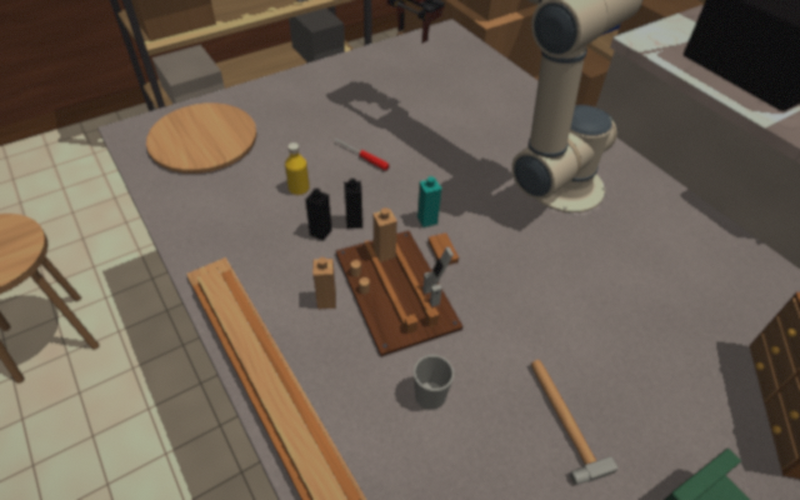

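The top view (scaled 1.25x) shows the cradle with corners near (362,216), (461,236), (447,297), (345,276). The leg stands at (438,258), the stop is on the left (+y) and the strap is near (377,268). The scene view agrees. Next I'll measure these.

```bash
cat > meas.py <<'E'
from h import *
f=load('top');im=f['pixels'].astype(int)
R,G,B=im[...,0],im[...,1],im[...,2]
m=((R-B>18)).astype(np.uint8)
roi=np.zeros_like(m);roi[165:243,268:375]=1;m*=roi
m=cv2.morphologyEx(m,cv2.MORPH_CLOSE,np.ones((9,9)))
m=cv2.morphologyEx(m,cv2.MORPH_OPEN,np.ones((5,5)))
c=max(cv2.findContours(m,0,1)[0],key=cv2.contourArea)
P=np.array([onz(f,u,v,.018)[:2] for u,v in c[:,0]+0.0])
r=cv2.minAreaRect((P*1000).astype(np.float32));print('rect',r);bx=cv2.boxPoints(r)/1000;print(bx)
# channel +y dir: long side, pointing +y
e=[bx[(i+1)%4]-bx[i] for i in range(2)];L=max(e,key=np.linalg.norm);L=L/np.linalg.norm(L);L*=np.sign(L[1])
X=np.array([L[1],-L[0]]);ctr=np.array(r[0])/1000
O=ctr-0.010*X
print('yaw',np.arctan2(X[1],X[0]),'O',O)
W=lambda x,y,z:np.r_[O+x*X+y*L,z]
np.savez('cr.npz',O=O,X=X,Y=L)
for n in('top','scene'):
    f=load(n);g=np.ascontiguousarray(f['pixels'])[:,:,::-1].copy()
    c0=(260,160) if n=='top' else (240,140);sz=(130,90) if n=='top' else (140,150)
    g=g[c0[1]:c0[1]+sz[1],c0[0]:c0[0]+sz[0]];s=5 if n=='top' else 4
    g=cv2.resize(g,None,fx=s,fy=s,interpolation=cv2.INTER_CUBIC)
    def ln(ps,col):
        q=np.array([(proj(f,W(*p))-c0+.5)*s for p in ps]).astype(int);cv2.polylines(g,[q],False,col,1)
    ln([(-.09,-.16,.018),(.11,-.16,.018),(.11,.16,.018),(-.09,.16,.018),(-.09,-.16,.018)],(0,255,0))
    for x in(-.025,.025):ln([(x,-.15,.032),(x,.115,.032)],(255,255,0))
    ln([(-.052,.034,.08),(-.052,.086,.08)],(0,0,255))
    ln([(-.025,.115,.058),(.025,.115,.058)],(255,0,255))
    cv2.imwrite(f'pics/{n}_m.png',g)
E
python3 meas.py; python3 -c "
import cv2,numpy as np
a=cv2.imread('pics/top_m.png');b=cv2.imread('pics/scene_m.png');print(a.shape,b.shape)"
```

```text
rect ((616.57373046875, 67.6920394897461), (302.31207275390625, 366.5769958496094), 2.6174962520599365)
[[ 0.45720497  0.2438863 ]
 [ 0.4739458  -0.12230823]
 [ 0.7759425  -0.10850222]
 [ 0.75920165  0.2576923 ]]
yaw 0.045683857 O [0.60658416 0.06723536]
(450, 650, 3) (600, 560, 3)
```

View pics/top_m.png

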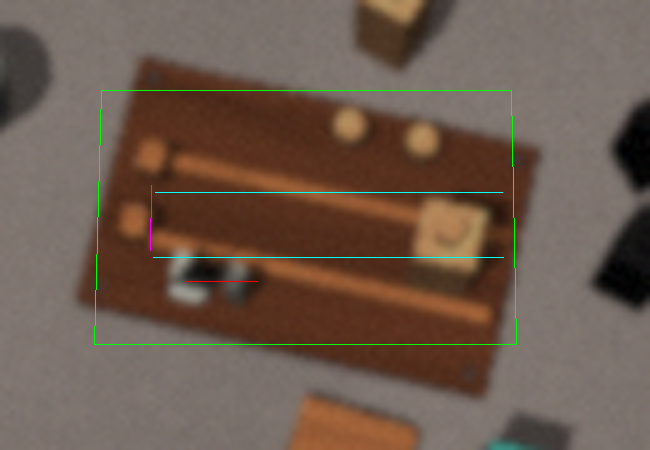

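View pics/scene_m.png

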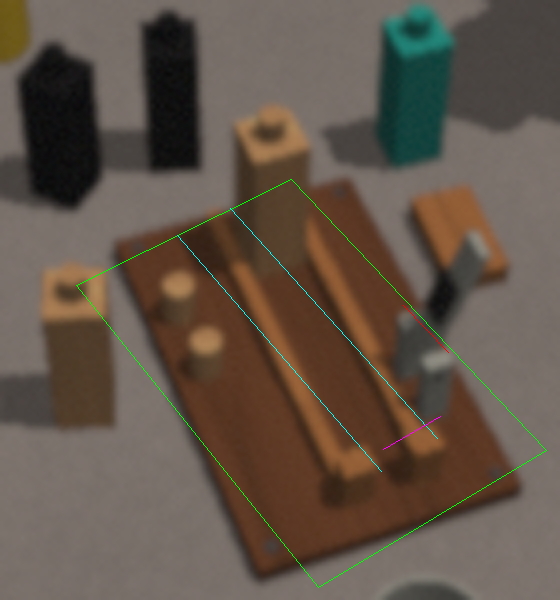

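Overlay: the mask rectangle is wrong, it merged other objects. The true base corners are clear in both crops: top (143,58), (540,150), (485,397), (80,302), and scene (115,243), (348,180), (520,487), (258,577). I'll fit the pose from those.

```bash
cat > fit.py <<'E'
from h import *
from scipy.optimize import least_squares
t=load('top');s=load('scene')
top=np.array([(143,58),(540,150),(485,397),(80,302)])/5+[260,160]-.5
sc=np.array([(258,577),(115,243),(348,180),(520,487)])/4+[240,140]-.5
loc=np.array([(.11,.16),(.11,-.16),(-.09,-.16),(-.09,.16)])
pt=np.array([onz(t,*p,.018) for p in top])[:,:2];ps=np.array([onz(s,*p,.018) for p in sc])[:,:2]
def Wm(q,l):
    c,n=np.cos(q[2]),np.sin(q[2]);return l@np.array([[c,n],[-n,c]])+q[:2]
for P in(pt,ps,(pt+ps)/2):
    r=least_squares(lambda q:(Wm(q,loc)-P).ravel(),[.6,.07,-.2]);print(r.x,np.round(r.fun.reshape(-1,2)*1000,1).tolist())
q=r.x;X=np.array([np.cos(q[2]),np.sin(q[2])]);Y=np.array([-X[1],X[0]]);np.savez('cr.npz',O=q[:2],X=X,Y=Y)
def tri(a,b):
    o1,d1=ray(t,*a);o2,d2=ray(s,*b);k=np.linalg.lstsq(np.c_[d1,-d2],o2-o1,rcond=None)[0]
    p1=o1+d1*k[0];p2=o2+d2*k[1];return (p1+p2)/2,np.linalg.norm(p1-p2)
def C(p):d=p[:2]-q[:2];return np.round(np.r_[d@X,d@Y,p[2]]*1000,1)
T=lambda u,v:(u/5+260-.5,v/5+160-.5);S=lambda u,v:(u/4+240-.5,v/4+140-.5)
for nm,a,b in[('tenon',(452,219),(270,118)),]:
    p,e=tri(T(*a),S(*b));print(nm,p,C(p),e)
print('leg top face centre top view', C(onz(t,*T(453,237),.148)))
for n,a in dict(d1=(350,125),d2=(422,140)).items():print(n,C(onz(t,*T(*a),.053)))
# strap angle: end at y=60 plane in cradle frame
for nm,f,uv in[('scene strapend',s,S(475,240)),]:
    o,d=ray(f,*uv);h=np.r_[q[:2]+.06*Y,0];k=((h-o)[:2]@Y)/(d[:2]@Y);print(nm,C(o+k*d))
print('cheek tops',C(onz(t,*T(150,157),.058)),C(onz(t,*T(134,220),.058)))
print('posts?',C(onz(t,*T(185,290),.08)),C(onz(t,*T(235,283),.08)))
E
python3 fit.py
```

```text
[ 0.59985373  0.06512613 -0.18648879] [[0.8, 0.6], [1.5, -1.7], [-1.7, -1.7], [-0.6, 2.8]]
[ 0.60187308  0.06636145 -0.18905358] [[0.6, -0.9], [2.1, -0.7], [-1.8, -0.9], [-0.9, 2.5]]
[ 0.6008634   0.06574381 -0.18777346] [[0.7, -0.1], [1.8, -1.2], [-1.7, -1.3], [-0.8, 2.6]]
tenon [ 0.5853406  -0.03515284  0.17228816] [   3.6 -102.   172.3] 0.002705177511573738
leg top face centre top view [  -2.2 -106.5  148. ]
d1 [ 84.  -13.3  53. ]
d2 [ 85.2 -69.   53. ]
scene strapend [-82.9  60.  177.5]
cheek tops [ 23.7 127.   58. ] [-25.9 126.4  58. ]
posts? [-71.6  73.6  80. ] [-58.2  39.5  80. ]
```

```bash
cat > go.py <<'E'
# usage: go.py x_mm y_mm tipz_mm [yaw_off]  -> shift in current tool axes (cm) and turn
import sys
from h import *
from scipy.spatial.transform import Rotation as Ro
c=np.load('cr.npz');st=read_state();R=Ro.from_euler('xyz',st['ee_rot']).as_matrix()
def to(x,y,z,off=0.):
    p=np.r_[c['O']+x/1e3*c['X']+y/1e3*c['Y'],z/1e3+.08]
    yaw=np.arctan2(c['Y'][1],c['Y'][0])+off
    turn=-(yaw-st['ee_rot'][2]); return np.round(R.T@(p-st['ee_pos'])*100,2),round(turn,3)
if __name__=='__main__':
    a=list(map(float,sys.argv[1:]));print(to(*a))
    d=st['ee_pos'][:2]-c['O'];print('now cradle mm',d@c['X']*1e3,d@c['Y']*1e3,'tipz',st['ee_pos'][2]*1e3-80,'rot',st['ee_rot'],'F',st['ft_force'],'t',st['clock'],'w',st['gripper_width'])
E
python3 go.py 0 -158 220
python3 - <<'E'
from h import *
c=np.load('cr.npz');t=load('top')
im=t['pixels'];m=(im.max(2)<28).astype(np.uint8);m[:,:370]=0;m[:165]=0;m[225:]=0;m[:,405:]=0
for k in cv2.findContours(m,0,1)[0]:
    if cv2.contourArea(k)>30:
        for z in(.0,.15):
            P=np.array([onz(t,*p,z)[:2] for p in k[:,0]+0.])-c['O'];print(z,'x',(P@c['X']).min(),(P@c['X']).max(),'y',(P@c['Y']).min(),(P@c['Y']).max())
E
```

```text
(array([ 53.22, -37.35,   0.23]), np.float64(-1.136))
now cradle mm -325.47669407745775 -720.8693951748759 tipz 221.62387366744952 rot [-3.13984171e+00 -9.21794686e-05  2.46783391e-01] F [ 0.35776536  0.12758142 -0.56932569] t 0.1 w 0.0878903283644442
0.0 x 0.011369362846522658 0.07973624526063307 y -0.28322618078734857 -0.22839130759075016
0.15 x -0.018164850086423334 0.042966251989266374 y -0.26230921781214966 -0.21327793084510033
0.0 x 0.10444841219660622 0.1841913469999712 y -0.2853090641800554 -0.2219262146216798
0.15 x 0.06506294480500698 0.13636608625516408 y -0.264171654020957 -0.2074970871929479
```

```bash
python3 -m jog '[0,53.2,-37.4,0,-1.136, 0,53.2,-37.4,0,-1.136, 0,53.2,-37.4,0,-1.136, 0,53.2,-37.4,0,-1.136, 0,53.2,-37.4,0,-1.136, 0,53.2,-37.4,0,-1.136, 0,53.2,-37.4,0,-1.136, 0,53.2,-37.4,0,-1.136, 0,53.2,-37.4,0,-1.136, 0,53.2,-37.4,0,-1.136, 0,53.2,-37.4,0,-1.136, 0,53.2,-37.4,0,-1.136, 0,53.2,-37.4,0,-1.136, 0,53.2,-37.4,0,-1.136, 0,53.2,-37.4,0,-1.136, 0,53.2,-37.4,0,-1.136, 0,53.2,-37.4,0,-1.136, 0,53.2,-37.4,0,-1.136]'; python3 go.py 0 -158 130
```

```text
clock: 1.9
ee_pos: [0.5705, -0.0904, 0.3031]
ee_rot: [3.141, 0.0, 1.381]
ft_force: [1.1, -0.0, -0.4]
gripper_width: 0.0006
(array([0.1 , 0.06, 9.31]), np.float64(-0.002))
now cradle mm -0.6548670414456123 -159.01892706246835 tipz 223.08655790058924 rot [3.14087275e+00 1.45217124e-04 1.38084873e+00] F [ 1.05261216 -0.03113484 -0.42273715] t 1.9 w 0.0006136174539919469
```

```bash
python3 -m jog '[0,0,0,4.5,0, 0,0,0,9.2,0, 0,0,0,9.2,0, 0,0.8,0,9.2,0, 0,1.6,0,9.2,0, 0,2.2,0,9.2,0, 0,2.6,0,9.2,0, 0,3,0,9.2,0, 0,3.4,0,9.2,0, 0,3.8,0,9.2,0, 0,4.2,0,9.2,0, 0,4.6,0,9.2,0]'
python3 - <<'E'
from h import *
f=grab('scene');save(f,'s2.png',(220,100,420,300),3)
E
```

```text
clock: 3.1
ee_pos: [0.5797, -0.0437, 0.2105]
ee_rot: [-3.141, -0.0, 1.383]
ft_force: [-0.1, 0.3, 0.1]
gripper_width: 0.0005
```

View pics/s2.png

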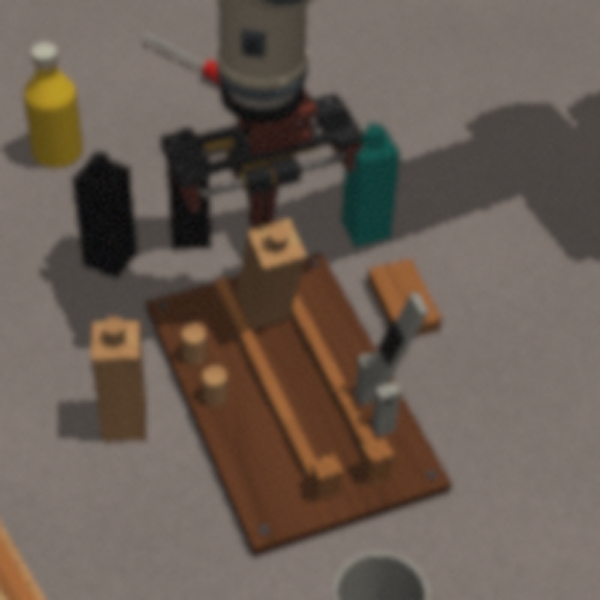

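The leg is tipping cleanly towards the stop: its top is at (277,245), with the fingers behind it. I'll keep pushing past the balance point.

```bash
python3 -m jog '[0,0.4,0,0,0, 0,0.8,0,0,0, 0,1.2,0,0,0, 0,1.6,0,0,0, 0,2,0,0,0, 0,2.4,0,0,0, 0,2.8,0,0,0, 0,2.8,0,0,0, 0,2.8,0,0,0, 0,2.8,0,0,0, 0,2.8,0,0,0, 0,0,0,0,0]'; python3 go.py 0 -120 38
python3 - <<'E'
from h import *
f=grab('scene');save(f,'s3.png',(220,100,420,300),3);f=grab('top');save(f,'t3.png')
E
```

```text
clock: 4.35
ee_pos: [0.5799, -0.0422, 0.2106]
ee_rot: [-3.142, -0.001, 1.386]
ft_force: [0.2, -0.8, -0.1]
gripper_width: 0.0002
(array([-1.02,  0.04,  9.26]), np.float64(0.003))
now cradle mm -0.39371323779962336 -109.9633367397049 tipz 130.5806252554337 rot [-3.14158013e+00 -1.26668704e-03  1.38608973e+00] F [ 0.17289615 -0.81170141 -0.06568078] t 4.35 w 0.00022817454699495792
```

View pics/s3.png

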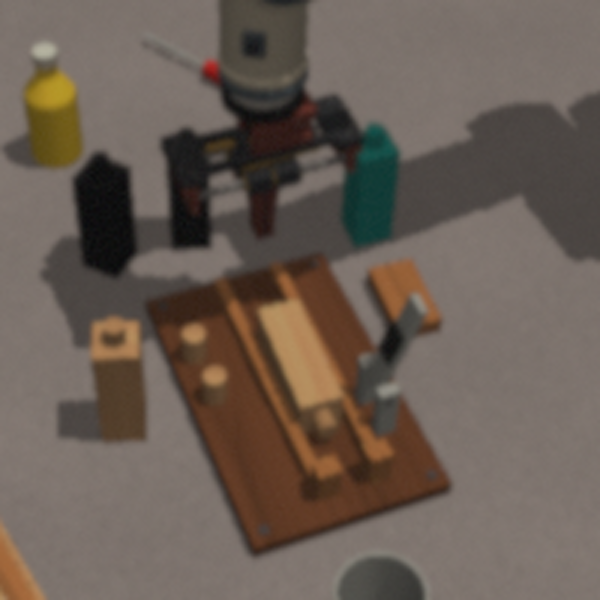

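The leg lies flat in the channel, tenon towards the stop, with its foot edge at crop (258,305)–(293,297). Before going low I'll check the foot's y position and how close the teal block is.

Run:
```python
from h import *
c=np.load('cr.npz');t=load('top');s=load('scene')
C=lambda p:np.round([(p[:2]-c['O'])@c['X']*1e3,(p[:2]-c['O'])@c['Y']*1e3],1)
for u,v in[(258,305),(293,297),(310,410),(343,398)]:print(C(onz(s,u/3+220-.33,v/3+100-.33,.062)))
im=t['pixels'].astype(int);m=((im[...,1]-im[...,0]>40)).astype(np.uint8);m[:,:340]=0
k=max(cv2.findContours(m[:300],0,1)[0],key=cv2.contourArea)
for z in(0,.15):
    P=np.array([C(onz(t,*p,z)) for p in k[:,0]+0.]);print('teal',z,P.min(0),P.max(0))
```

```text
[ 14.8 -77.9]
[-21.9 -75.6]
[15.7 61.6]
[-18.9  59.5]Traceback (most recent call last):
  File "<stdin>", line 6, in <module>
ValueError: max() iterable argument is empty
```

```bash
python3 - <<'E'
from h import *
c=np.load('cr.npz');t=load('top');s=load('scene')
C=lambda p:np.round([(p[:2]-c['O'])@c['X']*1e3,(p[:2]-c['O'])@c['Y']*1e3],1)
for u,v in[(445,312),(463,312),(463,330),(445,330)]:print('teal',C(onz(t,u/1.25,v/1.25,.15)),end=' ')
print('teal base scene',[C(onz(s,u/3+220,v/3+100,0)) for u,v in[(345,230),(363,245),(393,235)]])
E
python3 go.py 0 -108 40
```

```text
teal [-142.  -158.2] teal [-130.7 -205.7] teal [-177.9 -215.7] teal [-189.1 -168.6] teal base scene [array([-135.2, -196.5]), array([-144.7, -168.4]), array([-182. , -170.8])]
(array([0.6 , 0.02, 9.06]), np.float64(-0.002))
now cradle mm -0.2560713591047391 -113.90015100385357 tipz 130.61404637534739 rot [-3.14159008e+00  1.29597942e-03  1.38063434e+00] F [ 0.55317876  0.28209037 -0.16665758] t 4.45 w 0.0003024245903734358
```

```bash
python3 -m jog '[0,0,0,4.5,0, 0,0,0,9,0, 0,0,0,9,0, 0,1,0,9,0, 0,1.6,0,9,0, 0,2.1,0,9,0, 0,2.6,0,9,0, 0,3.1,0,9,0, 0,3.6,0,9,0, 0,4.1,0,9,0, 0,4.6,0,9,0, 0,5.1,0,9,0, 0,5.6,0,9,0, 0,6.1,0,9,0, 0,6.6,0,9,0, 0,7.1,0,9,0, 0,7.5,0,9,0, 0,7.9,0,9,0, 0,7.9,0,9,0]'; python3 go.py 0 -25 40
```

```text
clock: 6.35
ee_pos: [0.5944, 0.0344, 0.1205]
ee_rot: [-3.141, -0.001, 1.383]
ft_force: [-0.6, 0.3, 0.6]
gripper_width: 0.0006
(array([0.7 , 0.05, 0.05]), np.float64(0.0))
now cradle mm -0.4643239505458718 -32.02288510861116 tipz 40.45588846987768 rot [-3.14114762e+00 -6.26391260e-04  1.38345442e+00] F [-0.5721473   0.26407185  0.57128773] t 6.35 w 0.0006276145015569343
```

Now nudge forward until the force rises.

```bash
python3 -m jog '[0,0.2,0,0,0, 0,0.4,0,0,0, 0,0.5,0,0,0, 0,0.5,0,0,0]'; python3 go.py 0 -25 40;  python3 -m jog '[0,0.1,0,0,0, 0,0.2,0,0,0,0,0.2,0,0,0]'; python3 go.py 0 -25 40
```

```text
clock: 6.75
ee_pos: [0.5953, 0.0388, 0.1205]
ee_rot: [-3.141, -0.0, 1.383]
ft_force: [1.4, -0.3, -0.2]
gripper_width: 0.0004
(array([0.25, 0.04, 0.05]), np.float64(-0.0))
now cradle mm -0.3889992198830086 -27.541022048715362 tipz 40.47476918178843 rot [-3.14129328e+00 -3.41109195e-04  1.38293218e+00] F [ 1.37758209 -0.30272662 -0.22329181] t 6.75 w 0.00035239735070763167
clock: 7.05
ee_pos: [0.5956, 0.0395, 0.1205]
ee_rot: [-3.141, 0.002, 1.382]
ft_force: [-0.9, -4.3, -0.0]
gripper_width: 0.0009
(array([0.18, 0.02, 0.05]), np.float64(-0.001))
now cradle mm -0.22819725260549148 -26.79354303034639 tipz 40.52301102472943 rot [-3.14142698e+00  2.15159087e-03  1.38209513e+00] F [-9.33789153e-01 -4.32018751e+00 -2.36930151e-03] t 7.05 w 0.0008660080660563185
```

```bash
python3 -m jog '[0,0.1,0,0,0, 0,0.2,0,0,0,0,0.2,0,0,0,0,0.2,0,0,0]'; python3 go.py 0 -25 40; python3 -m jog '[0,-1,0,0,0, 0,-2,0,0,0, 0,-2,0,-4,0, 0,-2,0,-8,0, 0,-2,0,-12,0,0,-2,0,-14,0,0,-2,0,-14,0]'; python3 go.py -125 60 210
python3 - <<'E'
from h import *
f=grab('scene');save(f,'s4.png',(240,130,400,290),3.75);f=grab('top')
E
```

```text
clock: 7.45
ee_pos: [0.5958, 0.0397, 0.1206]
ee_rot: [-3.141, 0.005, 1.381]
ft_force: [-3.3, -10.6, 0.9]
gripper_width: 0.0006
(array([0.15, 0.02, 0.06]), np.float64(-0.002))
now cradle mm -0.1532677261145433 -26.500986907802034 tipz 40.57360773507568 rot [-3.14112758  0.00525974  1.38088424] F [ -3.34640475 -10.62085006   0.91922429] t 7.45 w 0.0005633649787020628
clock: 8.15
ee_pos: [0.5934, 0.0226, 0.2654]
ee_rot: [3.134, -0.002, 1.383]
ft_force: [-0.1, -0.2, 0.8]
gripper_width: 0.0002
(array([ 10.38, -12.55,  -2.54]), np.float64(-0.0))
now cradle mm 0.6953776774198612 -43.740760323721894 tipz 185.3971765436379 rot [ 3.13382408e+00 -1.95099625e-03  1.38294340e+00] F [-0.07629645 -0.20633248  0.7597955 ] t 8.15 w 0.00017394985822297463
```

View pics/s4.png

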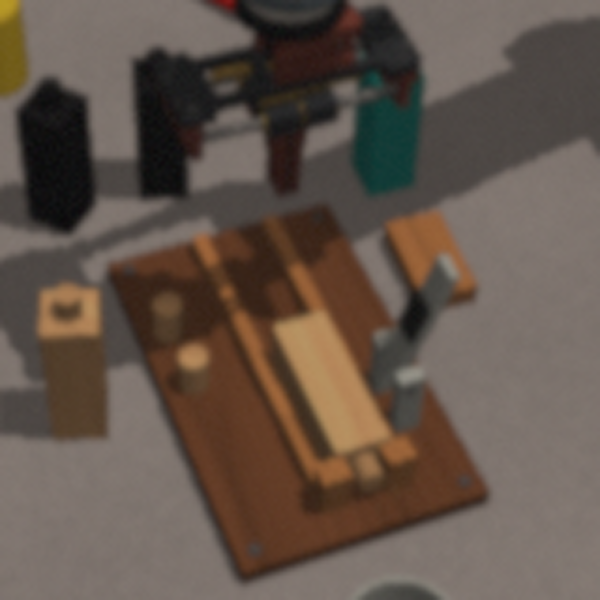

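The leg looks home: contact force rose to 10.6 N without advance, and the tenon shows at crop (368,470) between the cheeks. Next I'll move behind the strap, above its end height first.

```bash
python3 -m jog '[0,0,0,-2.5,0, 0,0,0,-2.5,0, 0,3,-4,-2.5,0, 0,6,-8,-2.5,0, 0,10.4,-12.5,-2.5,0, 0,10.4,-12.5,-2.5,0, 0,10.4,-12.5,0,0, 0,10.4,-12.5,3.9,0, 0,10.4,-12.5,3.9,0, 0,10.4,-12.5,3.9,0]'; python3 go.py -70.5 60 151;python3 - <<'E'
from h import *
c=np.load('cr.npz');t=load('top');s=load('scene')
C=lambda p:np.round([(p[:2]-c['O'])@c['X']*1e3,(p[:2]-c['O'])@c['Y']*1e3],1)
for u,v in[(272,325),(320,311),(332,455),(392,435)]:print(C(onz(s,u/3.75+240-.35,v/3.75+130-.35,.062)))
E
```

```text
clock: 9.25
ee_pos: [0.4888, 0.1478, 0.2203]
ee_rot: [-3.139, 0.001, 1.382]
ft_force: [0.1, -1.0, -0.1]
gripper_width: 0.0003
(array([ 0.03,  5.49, -1.09]), np.float64(-0.001))
now cradle mm -125.46059473962892 59.70111018231612 tipz 140.25692190292693 rot [-3.13857978e+00  1.47890188e-03  1.38236957e+00] F [ 0.12635408 -0.95148572 -0.11583983] t 9.25 w 0.0002957518350167261
[ 17.6 -17. ]
[-22.7 -17. ]
[ 21.4 113.1]
[-27.  112.1]
```

```bash
python3 -m jog '[0,0,1.5,0,0, 0,0,2.5,-0.5,0, 0,0,3.5,-1,0, 0,0,4.5,-1.1,0, 0,0,5.5,-1.1,0, 0,0,6.5,-1,0, 0,0,7.6,-0.9,0, 0,0,8.6,-0.6,0, 0,0,9.6,-0.2,0, 0,0,10.5,0.3,0, 0,0,11.3,0.9,0, 0,0,11.3,0.9,0]'; python3 go.py 1.3 60 115
python3 - <<'E'
from h import *
f=grab('scene');save(f,'s5.png',(240,130,400,290),3.75)
E
```

```text
clock: 10.45
ee_pos: [0.6005, 0.1268, 0.2106]
ee_rot: [-3.139, 0.001, 1.382]
ft_force: [-0.4, -0.2, 0.0]
gripper_width: 0.0003
(array([0.01, 1.31, 1.56]), np.float64(-0.001))
now cradle mm -11.798533577906348 59.92067022563415 tipz 130.5819746774498 rot [-3.13933612e+00  1.03345676e-03  1.38231727e+00] F [-0.40477115 -0.23080939  0.01913655] t 10.45 w 0.00030158725961808937
```

View pics/s5.png

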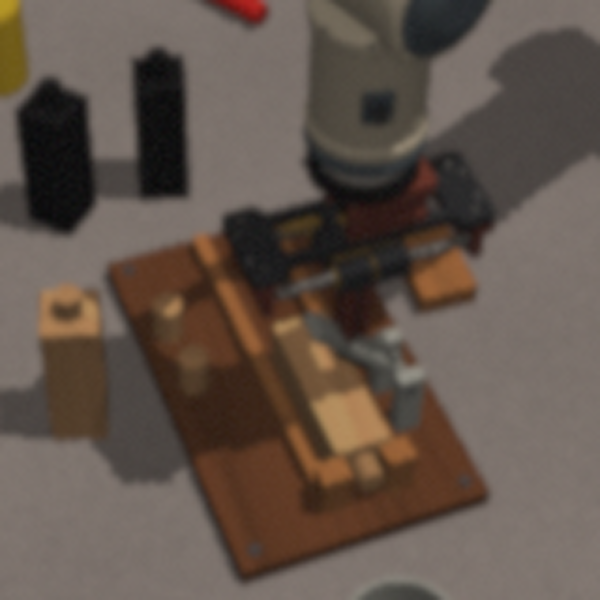

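The strap has flipped past upright and is leaning over the leg at about 45° (crop (350,340)). I'll keep pushing it down.

```bash
python3 -m jog '[0,0,0.7,0.7,0, 0,0,1.3,1.5,0, 0,0,1.7,2.2,0, 0,0,2,2.8,0, 0,0,2.2,3.4,0, 0,0,2.4,4.1,0, 0,0,2.5,4.6,0, 0,0,2.6,5.1,0, 0,0,2.6,5.4,0,0,0,2.6,5.4,0]'; python3 go.py 14.5 60 76; python3 -m jog '[0,0,0,0.1,0, 0,0,0,0.2,0, 0,0,0,0.2,0]';python3 go.py 14.5 60 76
```

```text
clock: 11.5
ee_pos: [0.6253, 0.1224, 0.1579]
ee_rot: [-3.14, 0.0, 1.383]
ft_force: [-0.5, -1.2, -0.5]
gripper_width: 0.0007
(array([-0.02,  0.11,  0.19]), np.float64(-0.0))
now cradle mm 13.420420188101762 60.1724892191169 tipz 77.8752220732149 rot [-3.14040998e+00  2.83642551e-04  1.38283996e+00] F [-0.50039439 -1.20091057 -0.53302926] t 11.5 w 0.0007002841509297382
clock: 11.8
ee_pos: [0.6255, 0.1224, 0.1567]
ee_rot: [-3.142, -0.0, 1.383]
ft_force: [0.9, -0.1, 0.1]
gripper_width: 0.0004
(array([-0.03,  0.09,  0.07]), np.float64(-0.0))
now cradle mm 13.63095441659522 60.2725521371467 tipz 76.68970402532949 rot [-3.14153235e+00 -7.25674510e-05  1.38289063e+00] F [ 0.86167032 -0.13790745  0.14954712] t 11.8 w 0.00044621609411259997
```

```bash
python3 -m jog '[0,0,0,0.1,0, 0,0,0,0.2,0, 0,0,0,0.2,0]';python3 -m jog '[0,0,0,0.1,0, 0,0,0,0.2,0, 0,0,0,0.2,0]'
```

```text
clock: 12.1
ee_pos: [0.6255, 0.1224, 0.1563]
ee_rot: [3.141, -0.0, 1.383]
ft_force: [-3.2, -1.4, 5.9]
gripper_width: 0.0005
clock: 12.4
ee_pos: [0.6255, 0.1224, 0.1563]
ee_rot: [3.14, -0.001, 1.383]
ft_force: [-7.3, -1.4, 14.2]
gripper_width: 0.0001
```

Contact is firm: 14 N at a tip height of 76.3 mm, and the strap's top at level should be 76 mm. I'll retreat and check.

```bash
python3 -m jog '[0,0,0,-0.5,0, 0,0,0,-3,0, 0,0,0,-8,0, 0,0,0,-13,0, 0,0,0,-17,0, 0,-5,-3,-17,0, 0,-10,-6,-17,0, 0,-15,-9,-17,0, 0,-20,-12,-17,0, 0,-25,-12,-17,0, 0,-28,-12,-17,0, 0,-28,-12,-17,0, 0,-28,-12,-17,0]'
python3 - <<'E'
from h import *
f=grab('scene');g=grab('top')
save(f,'s6.png',(240,130,400,290),3.75);save(g,'t6.png',(230,120,430,280),4)
print(read_state()['ft_force'],read_state()['clock'])
E
```

```text
clock: 13.7
ee_pos: [0.455, -0.1316, 0.3226]
ee_rot: [3.141, -0.0, 1.379]
ft_force: [0.1, 0.1, -0.2]
gripper_width: -0.0001
[-0.42935116 -0.08750836 -0.2827812 ] 13.8
```

View pics/s6.png

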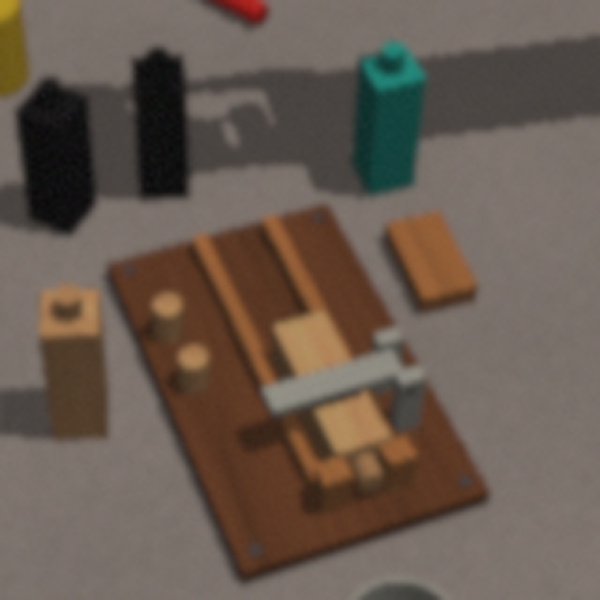

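View pics/t6.png

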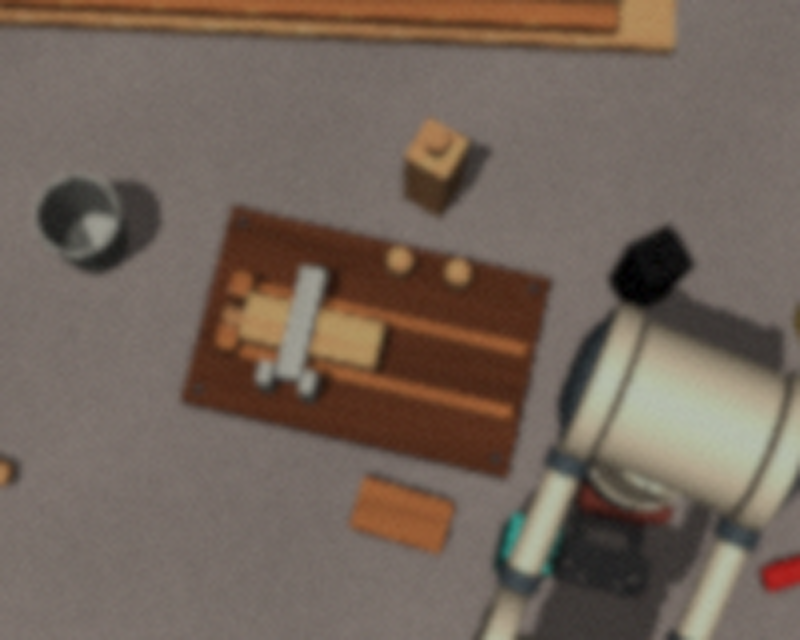

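The leg is home against the cheeks, the strap lies level across it, the bystanders look unmoved, and the arm is clear with about 0 N on the wrist. I'll check the foot position once more from the top view and hand in.

Run:
```python
from h import *
c=np.load('cr.npz');t=load('top');s=load('scene')
C=lambda p:np.round([(p[:2]-c['O'])@c['X']*1e3,(p[:2]-c['O'])@c['Y']*1e3],1)
for u,v in[(387,325),(380,369)]:print('foot',C(onz(t,u/4+230-.4,v/4+120-.4,.062)))
print('strap end',C(onz(s,270/3.75+240,396/3.75+130,.071)),C(onz(t,312/4+230,267/4+120,.071)))
ctrl.sign_off()
```

```text
foot [ 17.7 -16.8]
foot [-24.3 -20.2]
strap end [46.3 54.5] [52.3 61.8]
the job is handed in; nothing more can be done
```

I tipped the leg over with closed fingers and slid it along from its foot until it was home against the stop. I then flipped the strap over and pressed it down onto the leg, backed the arm away and handed the job in at about 14 s. The hand-in gives no verdict.

**Leg:**
- Pushing on the foot stalled at 10.6 N with no further movement.
- The pictures show the shoulder against the cheeks and the tenon in the notch.
- The foot measured at y of about -17 mm from the scene view, and -16.8 and -20.2 mm at its two corners from the top view. Nominal is -15 mm and the allowed range is -20 to -11 mm.
- One top-view corner therefore reads just outside that range. The scene view put the shoulder about 2 mm short of the stop too, so I put this down to a measuring offset of 2–3 mm, not a real gap.

**Strap:**
- It stopped firmly at 14 N with the fingertips 76.3 mm up. The strap's top face should be 76 mm up when level.
- The end measured at x of 52 mm from the top view, as it should (53 mm). The scene view gave 46 mm, where I picked the corner by eye.

**Everything else:** the bystanders in the final crops (spare leg, both dowels, offcut, tin) looked unmoved by eye; I did not measure them. The glue, mallet and driver were mostly outside those crops, but the arm only passed well above the bench there. Wrist force at the end was about zero, with the arm clear.

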